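Find the display board that rocks and slide it to the rail

TASK

One of the three round wooden display boards in front of the low rail rocks. Press lightly on top of each board near its rim to see which one rocks, then push that one gently over the table, without lifting it, straight back until it lies flat against the rail between the rail's ends, and leave the other two where they stand. Handle the boards very gently: no press, push or touch on a board may exceed 25 N, not even for an instant as the finger lands, and do not disturb the things around.

Things in the scene. Friction and masses are not known exactly. Their poses are not given: they have to be found in the camera images.
- board_a: Round wooden display board, 116 mm across, 18 mm high, 0.2 kg, flat on the table; origin: centre of its underside, z up. All three look alike from above; side vertical from 9 to 15 mm above the table, undercut below. Any one of the three has a worn foot 24 mm across: 1 to 4 N down on its top 50 mm from the centre tips it 0.16 rad (pressed place sinks 6 mm). The others' feet are 92 mm wide: they do not tip.
- board_b: Round wooden display board, 116 mm across, 18 mm high, 0.2 kg, flat on the table; origin: centre of its underside, z up. All three look alike from above; side vertical from 9 to 15 mm above the table, undercut below. Any one of the three has a worn foot 24 mm across: 1 to 4 N down on its top 50 mm from the centre tips it 0.16 rad (pressed place sinks 6 mm). The others' feet are 92 mm wide: they do not tip.
- board_c: Round wooden display board, 116 mm across, 18 mm high, 0.2 kg, flat on the table; origin: centre of its underside, z up. All three look alike from above; side vertical from 9 to 15 mm above the table, undercut below. Any one of the three has a worn foot 24 mm across: 1 to 4 N down on its top 50 mm from the centre tips it 0.16 rad (pressed place sinks 6 mm). The others' feet are 92 mm wide: they do not tip.
- rail: Fixed low wooden rail, 480 mm long, 34 mm high. Origin: middle of its near long face, at table level; y along the rail, x square to the face, away from the boards, which stand on the -x side in a row about 145 mm apart. End cheeks at y = -234 and +234 mm, 12 mm thick, reach 47 mm out towards the boards. A board that touches the face has its centre 58 mm from it.
- tin: Round cocoa tin, 68 mm across, 91 mm high, upright to the left of the boards. Origin: centre of its underside. Bystander, not to be disturbed.
- gift: Small wrapped gift cube, 64x64x56 mm, to the right of the rail. Origin: centre of its underside. Bystander, not to be disturbed.

How it is judged:
By the outcome, as a careful person would: the job done as asked, in the order asked, and still so for the second after the job is handed in, with the robot touching nothing.
It also fails if it takes over 61 s, if anything falls off the work surface, if the arm or the gripper's body presses on something with over 40 N, if the wrist force passes 120 N, or if a joint passes its speed limit or range.

ROBOT

A 6-joint arm with a two-finger parallel gripper is mounted at the origin on a cart in front of the work surface, level with it; the furniture and walls round the work are solid. World frame = base frame: x ahead of the robot, y to its left, z up, the work surface at z = 0. Lengths are in m, angles in rad, forces in N, time in s.
With the tool pointing down it reaches from about 0.3 to 0.875 m from the base axis. Payload 6.4 kg.
Tool frame: the origin (TCP) lies between the finger pads; the fingertips stand 17 mm ahead of it and the grasp point (between the pads) lies 2 mm behind it; x points along the fingers, z is the direction in which the jaws open and shut, and the axes are right-handed (so a half turn about x gives the same grasp; the last joint's range is limited). The gripper opens to 85 mm and grips with 20 to 120 N. Pads are 22 mm wide; open, the fingers measure 114 mm over their backs; the gripper's body (76 mm by 85 mm) begins 54 mm behind the grasp point. The pads swing forward as they close: fully open they stand 13 mm farther back than shut.
Start: joints at [1.043, 0.181, 1.607, -0, 1.354, -0.206], TCP at [0.182, 0.546, 0.248] pointing down, gripper open.
Joint ranges: [-2.99, 2.99], [-0.89, 2.07], [0.3, 2.58], [-1.14, 4.28], [0, 2.63], [-3.12, 3.12]. Speed limits (rad/s): [2.57, 2.57, 3.01, 3.14, 3.14, 3.14].

INTERFACE

Orientations are given as a unit quaternion [w, x, y, z].
In Python, from plant import r gives the robot as it stands.
- The arm moves only by the shell command python3 -m handwheel 'ROWS' [OPENING] [FORCE]. ROWS is JSON, a list of rows, each an object of numbers: "dx", "dy", "dz": the shift along the world's x, y, z in mm; "rx", "ry", "rz": the turn, a rotation vector about the world's x, y, z in rad. A call has 1 to 10 rows; each row is the pose to reach, as a shift and turn from the pose measured when the call began; what a row does not reach only later rows make up. A row lasts 1/8 s, in which the tool goes at most 62.5 mm and 10.7 degrees, less where a joint would pass 70% of its speed; a pose out of reach is approached as far as the arm can. A call with a gripper value outside its range is refused whole. OPENING is the gripper's target within -1 to 1 (fully open at 1, half-way at 0, shut at -1), set as the call begins (- or left out, the last holds). The fingers move at their own pace and stop on an object; FORCE is the grip in N (left out, the last holds). Time passes only in rows, so rows that repeat a pose let the fingers close. It gives the time, the measured TCP pose, the force and the opening at its end, in the units of the state.
- r.sense(): the state, without advancing time (a new reading comes with each control period).
- r.capture(name): name is "side" or "top" or "wrist"; returns (picture, depth): 420x560x3 uint8, red, green, blue; 420x560 float32, m along the optical axis (not along the pixel's ray), 0 where there is no reading.
- r.calibration(name): a dict with "intrinsics" (3x3 intrinsics, pixels), "k1" (the pictures are not rectified: a ray, as slopes to the right and down, at radius r is drawn at 1 + k1 r^2 times it, then the intrinsics apply), "T" (4x4, takes a point from camera to world coordinates). Camera axes: x right, y down, z forward; pixel columns grow to the right and rows downward; lengths in m; the calibration is good to about 2 mm. A picture is of the moment at which its call begins: read the wrist's pose just before it. calibration takes no time and is no camera call; for the wrist camera it gives the pose at the moment of the call.
- r.hand_in(): hands the job in, once; it reports no verdict.
The state is a dict: "time": time; "joint_pos": joint angles; "joint_vel": joint speeds; "joint_efforts": joint torques, N m; "ee_pos": TCP position; "orientation": TCP orientation; "wrist_force": force on the tool from outside, world axes, zero at the start; "torque": the same for the moment, N m; "finger_gap": finger opening in m.
Only numpy, scipy, OpenCV 4.12 (cv2) and the standard library are available. Lean on these libraries where they do the work, as an engineer would, in place of code of your own. Each camera call takes 0.05 s, during which the arm holds its last target.

## Working session

There is one attempt and no reset: what is moved stays moved. The work goes in short steps, Python scripts to look and compute and a shell command to move; the robot and the scene stay as the last step left them, time stands still between calls to the robot, and variables do not carry over. Pictures are saved under pics/ and viewed, and the job is handed in when it is done.

```bash
mkdir -p pics; ls; cat > h.py <<'E'
from plant import r
import numpy as np, cv2
def cap(n,f):
    T=r.calibration(n); p,d=r.capture(n); cv2.imwrite('pics/'+f+'.png',p[:,:,::-1]); np.savez('pics/'+f+'.npz',p=p,d=d,K=T['intrinsics'],k1=T['k1'],T=T['T']); return p,d,T
def ray(uv,K,k1,T):
    uv=np.atleast_2d(np.array(uv,float)); K=np.array(K)
    s=cv2.undistortPoints(uv[:,None],K,np.array([k1,0,0,0.]))[:,0]
    D=np.c_[s,np.ones(len(s))]@np.array(T)[:3,:3].T
    return np.array(T)[:3,3],D
def onz(uv,z,K,k1,T):
    o,D=ray(uv,K,k1,T); return o+D*((z-o[2])/D[:,2])[:,None]
E
python3 - <<'E'
from h import *
for n in ['top','side']:
    p,d,c=cap(n,n+'0'); print(c)
s=r.sense();print(s)
E
```

```text
pics
{'intrinsics': array([[501.88637036,   0.        , 274.17963854],
       [  0.        , 501.88637036, 202.38328407],
       [  0.        ,   0.        ,   1.        ]]), 'k1': -0.08848017247196438, 'T': array([[-5.27845108e-03, -9.93216384e-01,  1.16160891e-01,
         4.51676943e-01],
       [-9.99986037e-01,  5.27186600e-03, -3.63923659e-04,
         1.12327925e-01],
       [-2.50929710e-04, -1.16161190e-01, -9.93230343e-01,
         1.59526027e+00],
       [ 0.00000000e+00,  0.00000000e+00,  0.00000000e+00,
         1.00000000e+00]])}
{'intrinsics': array([[467.78097553,   0.        , 269.72390088],
       [  0.        , 467.78097553, 209.47911234],
       [  0.        ,   0.        ,   1.        ]]), 'k1': 0.05186614721806642, 'T': array([[ 0.90839713,  0.25922751, -0.3280484 ,  1.00749268],
       [ 0.4176775 , -0.59823953,  0.68385304, -0.68998491],
       [-0.018978  , -0.75822857, -0.65171256,  0.77918893],
       [ 0.        ,  0.        ,  0.        ,  1.        ]])}
{'time': 0.1, 'joint_pos': array([ 1.04269890e+00,  1.81487389e-01,  1.60790742e+00, -1.60167061e-05,
        1.35382033e+00, -2.06284424e-01]), 'joint_vel': array([-0.00144481, -0.00192646, -0.00152744, -0.00081711,  0.00048061,
       -0.00111822]), 'joint_efforts': array([ 7.76214329e-04, -4.45882595e+01, -3.52234840e+01, -1.24328153e-04,
        4.19073767e-03, -1.11380464e-05]), 'ee_pos': array([0.18159845, 0.5450666 , 0.24746291]), 'orientation': array([ 0.5731249 , -0.41367357,  0.57416881,  0.41319753]), 'wrist_force': array([-0.29579815,  0.14920317, -0.33724756]), 'torque': array([ 0.08125006,  0.02340484, -0.02422682]), 'finger_gap': 0.08518252644158034}
```

View pics/top0.png

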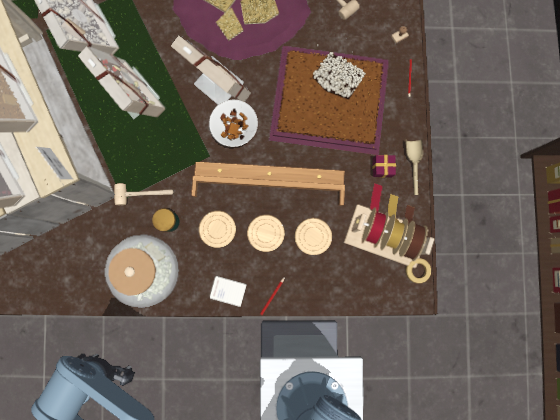

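View pics/side0.png

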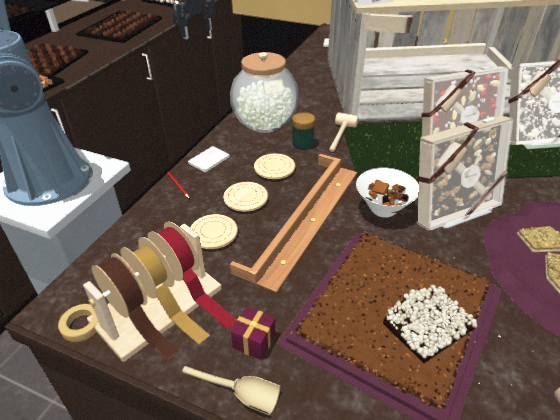

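The top view shows the three boards at about (217,229), (266,234) and (313,237). The rail lies behind them from (193,175) to (345,190), its cheeks towards the boards. The tin is at (166,220), the ribbon stand at (390,235) and the jar at (141,270).

```bash
python3 - <<'E'
from h import *
z=np.load('pics/top0.npz');p=z['p'];C=(z['K'],z['k1'],z['T'])
hsv=cv2.cvtColor(p,cv2.COLOR_RGB2HSV)
m=cv2.inRange(hsv,(10,50,140),(30,255,255))
roi=np.zeros_like(m);roi[200:265,190:340]=255
m1=cv2.morphologyEx(m&roi,cv2.MORPH_CLOSE,np.ones((5,5)))
cs,_=cv2.findContours(m1,cv2.RETR_EXTERNAL,cv2.CHAIN_APPROX_NONE)
for c in cs:
    if cv2.contourArea(c)>300:
        w=onz(c[:,0].astype(float),.016,*C)
        (cx,cy),rad=cv2.minEnclosingCircle(w[:,:2].astype(np.float32)); 
        e=cv2.fitEllipse(w[:,:2].astype(np.float32)*1000)
        print(cv2.contourArea(c),(cx,cy),rad,e)
big=cv2.resize(p[140:320,130:440],None,fx=2.5,fy=2.5,interpolation=cv2.INTER_CUBIC)
cv2.imwrite('pics/crop0.png',big[:,:,::-1])
E
```

```text
1036.0 (0.5292495489120483, -0.009929105639457703) 0.059049151837825775 ((528.8094482421875, -10.024368286132812), (113.86299896240234, 114.97029876708984), 1.6327873468399048)
1036.5 (0.5408276915550232, 0.13964614272117615) 0.0588751919567585 ((540.07763671875, 139.58201599121094), (113.69499969482422, 115.25997924804688), 6.421653747558594)
1028.0 (0.5534852147102356, 0.2933676540851593) 0.05895719677209854 ((553.604736328125, 292.95745849609375), (114.11336517333984, 114.66915130615234), 4.419395446777344)
```

View pics/crop0.png

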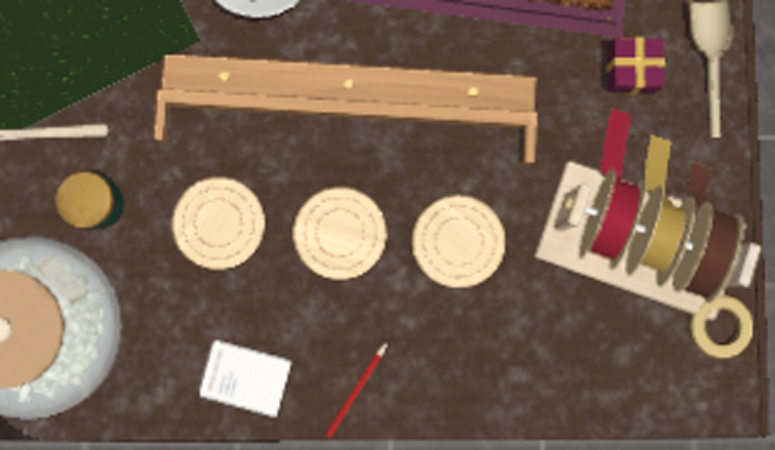

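```bash
python3 - <<'E'
from h import *
z=np.load('pics/top0.npz');p=z['p']
big=cv2.resize(p[155:210,185:355],None,fx=4.6,fy=4.6,interpolation=cv2.INTER_CUBIC)
cv2.imwrite('pics/rail0.png',big[:,:,::-1])
z=np.load('pics/side0.npz');p=z['p']
big=cv2.resize(p[145:295,200:370],None,fx=4,fy=4,interpolation=cv2.INTER_CUBIC)
cv2.imwrite('pics/rails.png',big[:,:,::-1])
from scipy.spatial.transform import Rotation as R
s=r.sense();q=s['orientation'];print(R.from_quat(np.roll(q,-1)).as_matrix())
E
```

```text
[[-8.04044472e-04 -9.48664517e-01  3.16283082e-01]
 [-1.40932997e-03  3.16283945e-01  9.48663523e-01]
 [-9.99998684e-01  3.17020436e-04 -1.59128769e-03]]
```

View pics/rail0.png

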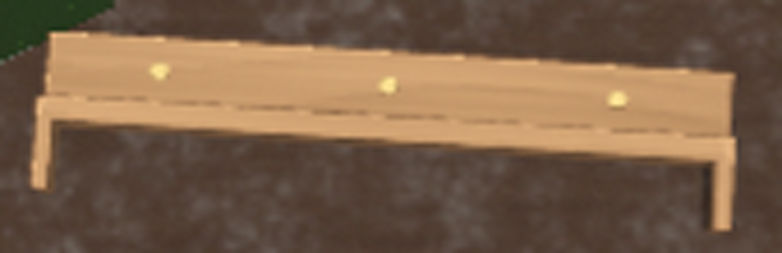

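View pics/rails.png

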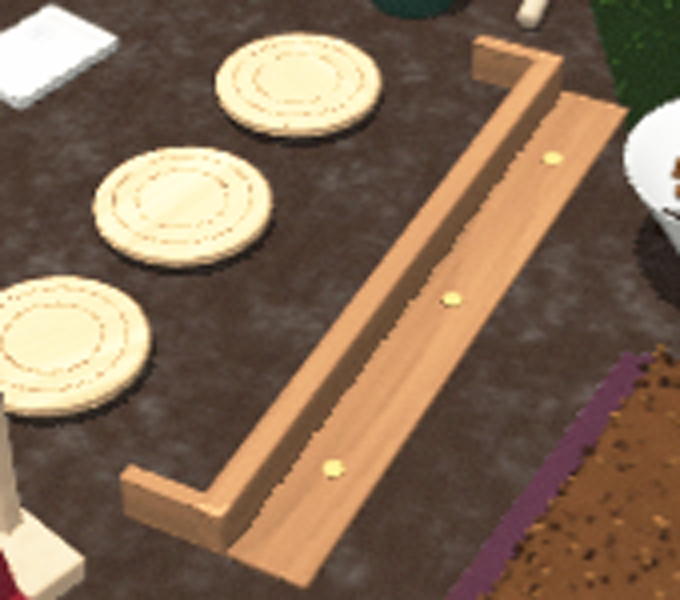

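```bash
python3 - <<'E'
from h import *
z=np.load('pics/top0.npz');p=z['p'];C=(z['K'],z['k1'],z['T'])
for u in (210,250,270,300,330): print(u,p[170:194,u].tolist())
g=cv2.GaussianBlur(p[:,:,0].astype(float),(5,1),0)
pts=[]
for u in range(200,337):
    r0=181+(u-200)*(190-181)/137.
    v=np.arange(int(r0)-5,int(r0)+7); col=g[v,u]; thr=130
    i=np.where((col[:-1]>thr)&(col[1:]<=thr))[0]
    if len(i): i=i[-1]; pts.append((u,v[i]+(col[i]-thr)/(col[i]-col[i+1])))
w=onz(pts,.034,*C); 
c=np.polyfit(w[:,1],w[:,0],1); res=w[:,0]-np.polyval(c,w[:,1]);print('x=',c,'std',res.std(),len(pts))
ends=np.array([[31,185],[48,185],[712,228],[735,228],[38,98],[735,140]])/4.6+[185,155]
print(onz(ends,.034,*C))
E
```

```text
210 [[198, 154, 107], [198, 151, 106], [197, 152, 106], [195, 150, 104], [199, 154, 107], [200, 154, 109], [175, 133, 92], [218, 171, 122], [215, 168, 118], [217, 170, 121], [214, 168, 119], [198, 152, 107], [106, 76, 55], [96, 74, 58], [82, 65, 53], [79, 62, 53], [78, 59, 48], [77, 58, 48], [83, 64, 56], [90, 74, 66], [96, 81, 73], [96, 82, 73], [91, 75, 67], [82, 63, 53]]
250 [[209, 164, 114], [209, 162, 114], [206, 160, 113], [205, 159, 112], [203, 157, 110], [202, 156, 111], [201, 156, 111], [199, 153, 107], [189, 145, 101], [216, 169, 120], [208, 161, 114], [210, 164, 116], [212, 166, 118], [209, 162, 114], [142, 107, 73], [108, 78, 56], [83, 63, 52], [84, 64, 55], [84, 67, 57], [85, 67, 57], [82, 64, 54], [84, 64, 54], [83, 65, 55], [85, 67, 58]]
270 [[211, 164, 116], [217, 175, 122], [245, 217, 142], [240, 211, 138], [235, 206, 134], [194, 155, 104], [196, 150, 104], [195, 150, 105], [199, 154, 109], [190, 145, 102], [172, 128, 89], [208, 161, 114], [209, 161, 114], [212, 165, 118], [210, 163, 113], [170, 128, 88], [111, 82, 57], [92, 76, 64], [88, 71, 63], [86, 68, 59], [84, 
[... 436 characters left out ...]
 65, 55]]
330 [[202, 157, 112], [205, 160, 112], [205, 158, 111], [198, 152, 107], [199, 153, 108], [203, 157, 110], [201, 155, 110], [202, 156, 110], [202, 155, 110], [190, 145, 102], [189, 144, 100], [192, 146, 101], [193, 147, 103], [182, 138, 96], [207, 160, 113], [213, 166, 117], [215, 168, 120], [210, 164, 116], [200, 154, 108], [131, 97, 66], [106, 77, 57], [84, 64, 54], [81, 62, 53], [80, 62, 53]]
x= [0.06740839 0.67956019] std 0.0005406554762510134 137
[[ 0.6583364   0.37090543  0.034     ]
 [ 0.65826957  0.35922993  0.034     ]
 [ 0.62629178 -0.09387337  0.034     ]
 [ 0.62620666 -0.10960119  0.034     ]
 [ 0.71858101  0.36696738  0.034     ]
 [ 0.68684375 -0.11093623  0.034     ]]
```

```bash
python3 -m handwheel '[{"dx":50,"dy":-65,"dz":0,"rz":0.05},{"dx":100,"dy":-130,"dz":0,"rz":0.1},{"dx":145,"dy":-190,"dz":0,"rz":0.15},{"dx":185,"dy":-240,"dz":0,"rz":0.2},{"dx":225,"dy":-290,"dz":0,"rz":0.254},{"dx":260,"dy":-340,"dz":-30,"rz":0.254},{"dx":290,"dy":-380,"dz":-60,"rz":0.254},{"dx":310,"dy":-402,"dz":-100,"rz":0.254},{"dx":310,"dy":-402,"dz":-150,"rz":0.254},{"dx":310,"dy":-402,"dz":-150,"rz":0.254}]' -1 20; python3 - <<'E'
from h import *
p,d,c=cap('side','side1')
from scipy.spatial.transform import Rotation as R
s=r.sense();print(s['time'],s['joint_pos'],s['ee_pos'],s['wrist_force'],s['finger_gap']);print(R.from_quat(np.roll(s['orientation'],-1)).as_matrix().round(3))
E
```

```text
0.15 [ 1.04265078e+00  1.81395336e-01  1.60776920e+00  1.10614381e-05
  1.35379108e+00 -2.06334082e-01] [0.1816599  0.54513407 0.24758146] [-0.79289399  0.60418644 -0.88648533] 0.08520897879808077
[[-0.001 -0.949  0.316]
 [-0.001  0.316  0.949]
 [-1.     0.    -0.001]]invalid input
```

View pics/side1.png

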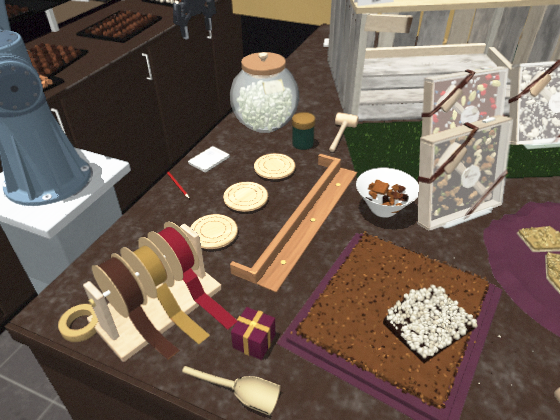

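The arm hasn't moved: the call was refused. I'll find out which part by trying smaller pieces.

```bash
python3 -m handwheel '[{"dx":35,"dy":-45,"dz":0,"rx":0,"ry":0,"rz":0.05},{"dx":70,"dy":-90,"dz":0,"rx":0,"ry":0,"rz":0.1}]' -1 20
```

```text
time: 0.4
ee_pos: [0.2518, 0.4541, 0.2471]
orientation: [0.551, -0.443, 0.552, 0.442]
wrist_force: [1.3, 0.3, 0.2]
finger_gap: 0.0515
```

```bash
python3 -m handwheel '[{"dx":35,"dy":-46,"dz":0,"rx":0,"ry":0,"rz":0.04},{"dx":70,"dy":-92,"dz":0,"rx":0,"ry":0,"rz":0.08},{"dx":105,"dy":-138,"dz":0,"rx":0,"ry":0,"rz":0.12},{"dx":140,"dy":-184,"dz":-10,"rx":0,"ry":0,"rz":0.154},{"dx":175,"dy":-230,"dz":-30,"rx":0,"ry":0,"rz":0.154},{"dx":205,"dy":-270,"dz":-60,"rx":0,"ry":0,"rz":0.154},{"dx":230,"dy":-300,"dz":-100,"rx":0,"ry":0,"rz":0.154},{"dx":240,"dy":-311,"dz":-150,"rx":0,"ry":0,"rz":0.154},{"dx":240,"dy":-311,"dz":-160,"rx":0,"ry":0,"rz":0.154}]'; python3 - <<'E'
from h import *
p,d,c=cap('side','side2')
from scipy.spatial.transform import Rotation as R
s=r.sense();print(s['time'],s['joint_pos'],s['ee_pos'],s['wrist_force'],s['finger_gap']);print(R.from_quat(np.roll(s['orientation'],-1)).as_matrix().round(3))
E
```

```text
time: 1.52
ee_pos: [0.4894, 0.142, 0.0837]
orientation: [0.514, -0.482, 0.519, 0.484]
wrist_force: [-0.3, -0.0, -0.2]
finger_gap: 0.0
1.575 [ 0.05173144  0.25921625  1.88455685 -0.00217584  1.00449772 -1.45261739] [0.48955553 0.14275075 0.08429375] [-0.46523753  0.04837013 -0.99091257] -0.0002506711063328665
[[-0.007 -0.998  0.065]
 [-0.002  0.065  0.998]
 [-1.     0.006 -0.003]]
```

View pics/side2.png

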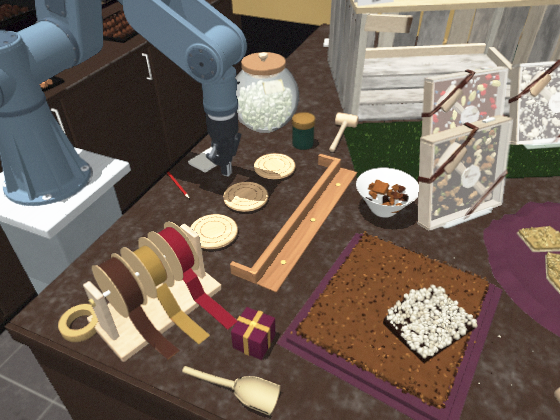

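```bash
python3 -m handwheel '[{"dx":1,"dy":0,"dz":-12,"rx":0,"ry":0,"rz":0},{"dx":3,"dy":0,"dz":-24,"rx":0,"ry":0,"rz":0},{"dx":3,"dy":0,"dz":-34,"rx":0,"ry":0,"rz":0},{"dx":3,"dy":0,"dz":-37,"rx":0,"ry":0,"rz":0},{"dx":3,"dy":0,"dz":-39,"rx":0,"ry":0,"rz":0},{"dx":3,"dy":0,"dz":-40,"rx":0,"ry":0,"rz":0},{"dx":3,"dy":0,"dz":-40,"rx":0,"ry":0,"rz":0}]'; python3 - <<'E'
from h import *
for i in range(1):
  p,d,c=cap('wrist','w3')
  s=r.sense();print(s['time'],s['ee_pos'],s['wrist_force'],s['torque'])
E
```

```text
time: 2.45
ee_pos: [0.4927, 0.1428, 0.0445]
orientation: [0.514, -0.482, 0.518, 0.484]
wrist_force: [-0.9, 0.0, -0.2]
finger_gap: -0.0002
2.5 [0.49277221 0.14274746 0.04453085] [-0.00200223  0.73775743 -0.98151909] [ 0.0057807  -0.01800238  0.03806958]
```

View pics/w3.png

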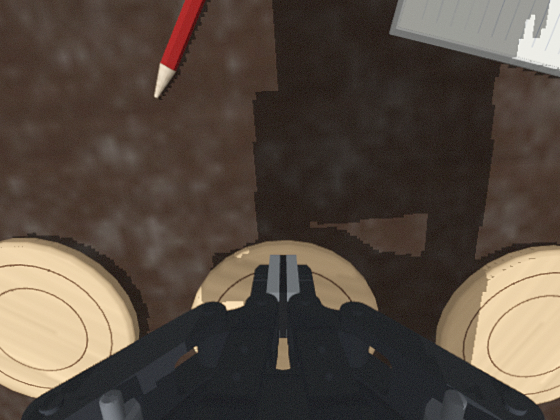

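The wrist view shows the shut fingertips at about (284,275), over the near rim of the middle board, whose edge runs through (290,240).

```bash
python3 -m handwheel '[{"dx":0,"dy":0,"dz":-2,"rx":0,"ry":0,"rz":0},{"dx":0,"dy":0,"dz":-4,"rx":0,"ry":0,"rz":0},{"dx":0,"dy":0,"dz":-5,"rx":0,"ry":0,"rz":0},{"dx":0,"dy":0,"dz":-6,"rx":0,"ry":0,"rz":0},{"dx":0,"dy":0,"dz":-6.5,"rx":0,"ry":0,"rz":0}]'; python3 -m handwheel '[{"dx":0,"dy":0,"dz":-0.5,"rx":0,"ry":0,"rz":0},{"dx":0,"dy":0,"dz":-1,"rx":0,"ry":0,"rz":0}]'
```

```text
time: 3.12
ee_pos: [0.4927, 0.1427, 0.038]
orientation: [0.514, -0.482, 0.518, 0.484]
wrist_force: [0.3, 0.2, 0.4]
finger_gap: 0.0001
time: 3.38
ee_pos: [0.4927, 0.1427, 0.0369]
orientation: [0.514, -0.482, 0.518, 0.484]
wrist_force: [0.9, 0.2, 0.7]
finger_gap: -0.0001
```

```bash
for i in 1 ; do python3 -m handwheel '[{"dx":0,"dy":0,"dz":-0.5,"rx":0,"ry":0,"rz":0},{"dx":0,"dy":0,"dz":-1,"rx":0,"ry":0,"rz":0}]' ; done; python3 -m handwheel '[{"dx":0,"dy":0,"dz":-0.5,"rx":0,"ry":0,"rz":0}]'
```

```text
time: 3.62
ee_pos: [0.4927, 0.1428, 0.0359]
orientation: [0.514, -0.482, 0.518, 0.484]
wrist_force: [0.4, -0.2, -0.7]
finger_gap: -0.0001
time: 3.75
ee_pos: [0.4927, 0.1427, 0.0354]
orientation: [0.514, -0.482, 0.518, 0.484]
wrist_force: [-0.3, 0.4, -0.9]
finger_gap: -0.0003
```

```bash
python3 -m handwheel '[{"dx":0,"dy":0,"dz":-0.5,"rx":0,"ry":0,"rz":0}]';  python3 -m handwheel '[{"dx":0,"dy":0,"dz":-0.3,"rx":0,"ry":0,"rz":0}]'
```

```text
time: 3.88
ee_pos: [0.4927, 0.1428, 0.0349]
orientation: [0.514, -0.482, 0.518, 0.484]
wrist_force: [-0.5, 0.6, 0.5]
finger_gap: 0.0001
time: 4.0
ee_pos: [0.4925, 0.1428, 0.0345]
orientation: [0.514, -0.482, 0.518, 0.484]
wrist_force: [-1.0, -0.1, 1.3]
finger_gap: -0.0001
```

```bash
python3 -m handwheel '[{"dx":0,"dy":0,"dz":-0.4,"rx":0,"ry":0,"rz":0}]';  python3 -m handwheel '[{"dx":0,"dy":0,"dz":-0.3,"rx":0,"ry":0,"rz":0}]'
```

```text
time: 4.12
ee_pos: [0.4923, 0.1428, 0.0341]
orientation: [0.514, -0.482, 0.518, 0.485]
wrist_force: [-1.0, 0.0, 1.1]
finger_gap: 0.0001
time: 4.25
ee_pos: [0.4922, 0.1428, 0.0337]
orientation: [0.514, -0.482, 0.519, 0.485]
wrist_force: [-1.3, -0.4, 0.9]
finger_gap: 0.0001
```

```bash
python3 -m handwheel '[{"dx":0,"dy":0,"dz":-0.4,"rx":0,"ry":0,"rz":0}]';  python3 -m handwheel '[{"dx":0,"dy":0,"dz":-0.5,"rx":0,"ry":0,"rz":0}]'; python3 -m handwheel '[{"dx":0,"dy":0,"dz":-0.5,"rx":0,"ry":0,"rz":0}]'
```

```text
time: 4.38
ee_pos: [0.4921, 0.1428, 0.0333]
orientation: [0.514, -0.482, 0.519, 0.485]
wrist_force: [-2.0, -0.5, 1.9]
finger_gap: -0.0001
time: 4.5
ee_pos: [0.492, 0.1428, 0.0328]
orientation: [0.514, -0.482, 0.519, 0.485]
wrist_force: [-1.3, -0.6, 0.9]
finger_gap: -0.0001
time: 4.62
ee_pos: [0.4919, 0.1428, 0.0322]
orientation: [0.513, -0.482, 0.519, 0.485]
wrist_force: [-0.9, -0.3, 1.7]
finger_gap: 0.0001
```

```bash
python3 -m handwheel '[{"dx":0,"dy":0,"dz":-0.5,"rx":0,"ry":0,"rz":0},{"dx":0,"dy":0,"dz":-1,"rx":0,"ry":0,"rz":0}]';python3 - <<'E'
from h import *
p,d,c=cap('side','side4')
s=r.sense();print(s['time'],s['ee_pos'],s['wrist_force'],s['torque'])
a=np.load('pics/side0.npz')['p']
o=np.vstack([cv2.resize(x[140:250,180:300],None,fx=5,fy=2.7,interpolation=cv2.INTER_CUBIC) for x in (a,p)])
cv2.imwrite('pics/cmp4.png',o[:,:,::-1])
E
```

```text
time: 4.88
ee_pos: [0.4918, 0.1428, 0.0311]
orientation: [0.513, -0.482, 0.519, 0.485]
wrist_force: [-1.8, 0.5, 2.3]
finger_gap: 0.0001
4.925 [0.49176547 0.14280904 0.03104169] [-1.82126971  1.00555625  2.38190552] [0.02707977 0.28839932 0.00470134]
```

View pics/cmp4.png

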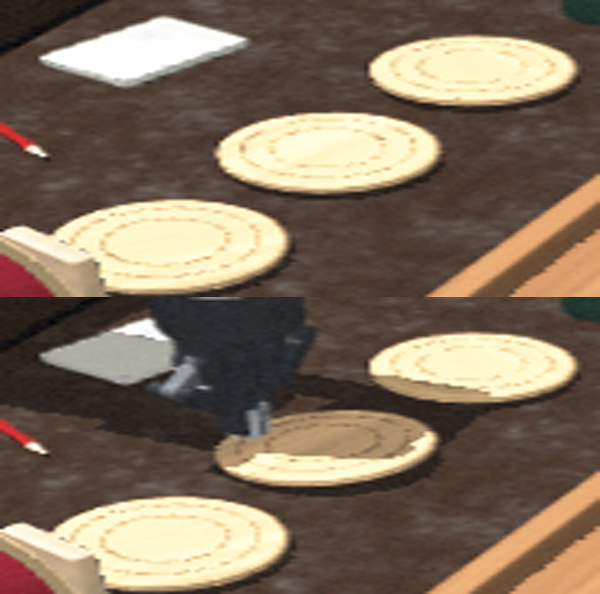

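Compared with the first picture, the middle board's right edge has risen in the crop from about (440,150) to (438,432−297=135). It is tilting at about 2 N, so the middle board rocks. I'll press a little further, then release it slowly and press the other two as asked.

```bash
python3 -m handwheel '[{"dx":0,"dy":0,"dz":-0.4,"rx":0,"ry":0,"rz":0},{"dx":0,"dy":0,"dz":-0.8,"rx":0,"ry":0,"rz":0}]'; python3 -m handwheel '[{"dx":0,"dy":0,"dz":-0.3,"rx":0,"ry":0,"rz":0}]'
```

```text
time: 5.18
ee_pos: [0.4915, 0.1429, 0.0302]
orientation: [0.513, -0.482, 0.519, 0.485]
wrist_force: [-3.7, 1.1, 5.0]
finger_gap: 0.0004
time: 5.3
ee_pos: [0.4915, 0.143, 0.0302]
orientation: [0.513, -0.482, 0.519, 0.485]
wrist_force: [-3.7, 0.4, 6.8]
finger_gap: 0.0002
```

```bash
python3 -m handwheel '[{"dx":0,"dy":0,"dz":1.2,"rx":0,"ry":0,"rz":0},{"dx":0,"dy":0,"dz":2.5,"rx":0,"ry":0,"rz":0},{"dx":0,"dy":0,"dz":4,"rx":0,"ry":0,"rz":0},{"dx":0,"dy":0,"dz":5.5,"rx":0,"ry":0,"rz":0},{"dx":0,"dy":0,"dz":8,"rx":0,"ry":0,"rz":0},{"dx":0,"dy":0,"dz":20,"rx":0,"ry":0,"rz":0},{"dx":0,"dy":0,"dz":40,"rx":0,"ry":0,"rz":0}]'
```

```text
time: 6.18
ee_pos: [0.491, 0.1429, 0.0706]
orientation: [0.513, -0.481, 0.519, 0.485]
wrist_force: [-0.4, -0.3, -0.1]
finger_gap: -0.0
```

```bash
python3 -m handwheel '[{"dx":-3,"dy":-50,"dz":0,"rx":0,"ry":0,"rz":0},{"dx":-6,"dy":-100,"dz":0,"rx":0,"ry":0,"rz":0},{"dx":-10,"dy":-150,"dz":0,"rx":0,"ry":0,"rz":0},{"dx":-10,"dy":-150,"dz":-12,"rx":0,"ry":0,"rz":0},{"dx":-10,"dy":-150,"dz":-24,"rx":0,"ry":0,"rz":0},{"dx":-10,"dy":-150,"dz":-29,"rx":0,"ry":0,"rz":0},{"dx":-10,"dy":-150,"dz":-31,"rx":0,"ry":0,"rz":0},{"dx":-10,"dy":-150,"dz":-32,"rx":0,"ry":0,"rz":0},{"dx":-10,"dy":-150,"dz":-33,"rx":0,"ry":0,"rz":0},{"dx":-10,"dy":-150,"dz":-34,"rx":0,"ry":0,"rz":0}]';python3 -m handwheel '[{"dx":0,"dy":0,"dz":-0.5,"rx":0,"ry":0,"rz":0},{"dx":0,"dy":0,"dz":-1,"rx":0,"ry":0,"rz":0}]'
```

```text
time: 7.42
ee_pos: [0.4812, -0.007, 0.0367]
orientation: [0.513, -0.482, 0.519, 0.485]
wrist_force: [0.1, -0.3, 0.5]
finger_gap: 0.0003
time: 7.68
ee_pos: [0.4813, -0.0071, 0.0358]
orientation: [0.513, -0.482, 0.519, 0.485]
wrist_force: [0.0, -0.1, -0.6]
finger_gap: 0.0001
```

```bash
python3 -m handwheel '[{"dx":0,"dy":0,"dz":-0.4,"rx":0,"ry":0,"rz":0},{"dx":0,"dy":0,"dz":-0.8,"rx":0,"ry":0,"rz":0}]';python3 -m handwheel '[{"dx":0,"dy":0,"dz":-0.3,"rx":0,"ry":0,"rz":0}]'; python3 -m handwheel '[{"dx":0,"dy":0,"dz":-0.3,"rx":0,"ry":0,"rz":0}]'
```

```text
time: 7.92
ee_pos: [0.4813, -0.0071, 0.0351]
orientation: [0.513, -0.482, 0.519, 0.485]
wrist_force: [-0.8, 0.7, 4.6]
finger_gap: 0.0002
time: 8.05
ee_pos: [0.4813, -0.0071, 0.035]
orientation: [0.513, -0.482, 0.519, 0.485]
wrist_force: [-3.2, 0.8, 6.0]
finger_gap: 0.0002
time: 8.18
ee_pos: [0.4813, -0.0071, 0.0351]
orientation: [0.513, -0.482, 0.519, 0.485]
wrist_force: [-2.4, 0.5, 5.7]
finger_gap: -0.0001
```

The right board holds firm at about 6 N. Now the left one.

```bash
python3 -m handwheel '[{"dx":0,"dy":0,"dz":3,"rx":0,"ry":0,"rz":0},{"dx":0,"dy":0,"dz":15,"rx":0,"ry":0,"rz":0},{"dx":0,"dy":20,"dz":40,"rx":0,"ry":0,"rz":0},{"dx":5,"dy":75,"dz":40,"rx":0,"ry":0,"rz":0},{"dx":10,"dy":130,"dz":40,"rx":0,"ry":0,"rz":0},{"dx":15,"dy":190,"dz":40,"rx":0,"ry":0,"rz":0},{"dx":20,"dy":248,"dz":40,"rx":0,"ry":0,"rz":0},{"dx":25,"dy":303,"dz":30,"rx":0,"ry":0,"rz":0},{"dx":25,"dy":303,"dz":15,"rx":0,"ry":0,"rz":0},{"dx":25,"dy":303,"dz":7,"rx":0,"ry":0,"rz":0}]';python3 -m handwheel '[{"dx":0,"dy":0,"dz":-2,"rx":0,"ry":0,"rz":0},{"dx":0,"dy":0,"dz":-3.5,"rx":0,"ry":0,"rz":0},{"dx":0,"dy":0,"dz":-4.5,"rx":0,"ry":0,"rz":0},{"dx":0,"dy":0,"dz":-5,"rx":0,"ry":0,"rz":0}]'
```

```text
time: 9.43
ee_pos: [0.5055, 0.2956, 0.0413]
orientation: [0.512, -0.482, 0.519, 0.486]
wrist_force: [-0.3, -0.5, -0.7]
finger_gap: 0.0001
time: 9.93
ee_pos: [0.5059, 0.2953, 0.0366]
orientation: [0.512, -0.482, 0.519, 0.485]
wrist_force: [0.1, 0.6, 0.3]
finger_gap: 0.0001
```

```bash
python3 -m handwheel '[{"dx":0,"dy":0,"dz":-0.5,"rx":0,"ry":0,"rz":0},{"dx":0,"dy":0,"dz":-1,"rx":0,"ry":0,"rz":0},{"dx":0,"dy":0,"dz":-1.5,"rx":0,"ry":0,"rz":0}]';python3 -m handwheel '[{"dx":0,"dy":0,"dz":-0.3,"rx":0,"ry":0,"rz":0}]'; python3 -m handwheel '[{"dx":0,"dy":0,"dz":-0.3,"rx":0,"ry":0,"rz":0}]'
```

```text
time: 10.3
ee_pos: [0.5059, 0.2954, 0.0351]
orientation: [0.512, -0.482, 0.519, 0.485]
wrist_force: [0.0, -0.5, 1.2]
finger_gap: 0.0003
time: 10.42
ee_pos: [0.5059, 0.2954, 0.0351]
orientation: [0.512, -0.482, 0.519, 0.485]
wrist_force: [-1.5, -1.8, 4.3]
finger_gap: 0.0001
time: 10.55
ee_pos: [0.5059, 0.2954, 0.0351]
orientation: [0.512, -0.482, 0.519, 0.485]
wrist_force: [-1.3, -1.1, 5.5]
finger_gap: -0.0002
```

The left board is firm at about 5.5 N too. The middle board is the one to push. I'll lift off, set the fingers half open so the disc seats between them, and look again.

```bash
python3 -m handwheel '[{"dx":0,"dy":0,"dz":3,"rx":0,"ry":0,"rz":0},{"dx":0,"dy":0,"dz":15,"rx":0,"ry":0,"rz":0},{"dx":0,"dy":0,"dz":50,"rx":0,"ry":0,"rz":0},{"dx":0,"dy":0,"dz":60,"rx":0,"ry":0,"rz":0}]' 0;python3 - <<'E'
from h import *
p,d,c=cap('top','top5')
s=r.sense();print(s['time'],s['ee_pos'],s['wrist_force'])
big=cv2.resize(p[140:320,130:440],None,fx=2.5,fy=2.5,interpolation=cv2.INTER_CUBIC)
cv2.imwrite('pics/crop5.png',big[:,:,::-1])
z=np.load('pics/top0.npz')
print(onz([[283,279],[262,313],[246,284]],.004,z['K'],z['k1'],z['T']))
E
```

```text
time: 11.05
ee_pos: [0.5076, 0.296, 0.098]
orientation: [0.514, -0.483, 0.518, 0.485]
wrist_force: [0.1, -0.4, -0.1]
finger_gap: 0.0426
11.1 [0.50770206 0.29608458 0.09825831] [ 0.93010566  0.33813676 -0.05364509]
[[0.39521537 0.08530565 0.004     ]
 [0.2899144  0.15164717 0.004     ]
 [0.38016766 0.20161108 0.004     ]]
```

View pics/crop5.png

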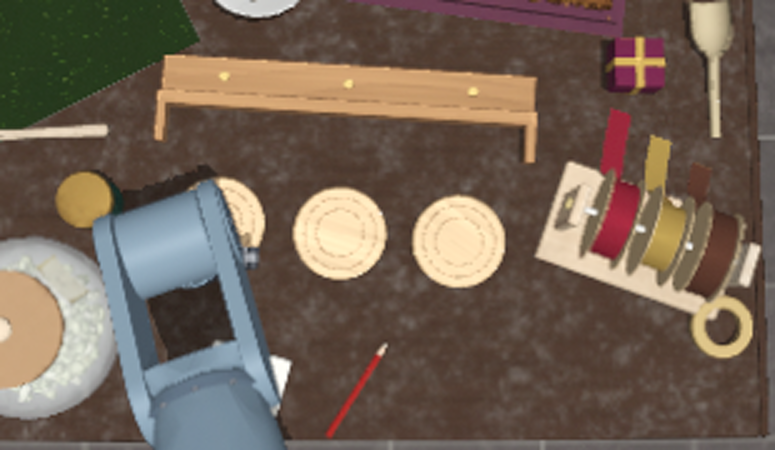

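The middle board (crop about (340,233)) and right board (about (458,241)) haven't moved, and the pencil tip is at x=0.395, clear of the fingers.

```bash
python3 -m handwheel '[{"dx":-20,"dy":-50,"dz":0,"rx":0,"ry":0,"rz":0},{"dx":-40,"dy":-100,"dz":0,"rx":0,"ry":0,"rz":0},{"dx":-53,"dy":-151,"dz":0,"rx":0,"ry":0,"rz":0},{"dx":-53,"dy":-151,"dz":-20,"rx":0,"ry":0,"rz":0},{"dx":-53,"dy":-151,"dz":-45,"rx":0,"ry":0,"rz":0},{"dx":-53,"dy":-151,"dz":-65,"rx":0,"ry":0,"rz":0},{"dx":-53,"dy":-151,"dz":-75,"rx":0,"ry":0,"rz":0},{"dx":-53,"dy":-151,"dz":-77,"rx":0,"ry":0,"rz":0},{"dx":-53,"dy":-151,"dz":-77,"rx":0,"ry":0,"rz":0}]';python3 - <<'E'
from h import *
p,d,c=cap('wrist','w6')
q,_,_=cap('side','s6')
s=r.sense();print(s['time'],s['ee_pos'],s['wrist_force'],s['finger_gap'])
o=cv2.resize(q[120:240,180:300],None,fx=5,fy=5,interpolation=cv2.INTER_CUBIC)
cv2.imwrite('pics/s6c.png',o[:,:,::-1])
E
```

```text
time: 12.22
ee_pos: [0.455, 0.1452, 0.0216]
orientation: [0.514, -0.483, 0.518, 0.485]
wrist_force: [0.2, -0.6, 0.5]
finger_gap: 0.0424
12.325 [0.45529962 0.14518757 0.02192763] [ 0.40289197 -0.18522345 -0.41370601] 0.04257606248784966
```

View pics/w6.png

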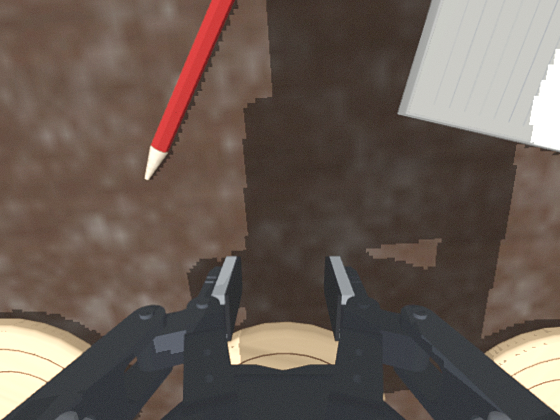

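View pics/s6c.png

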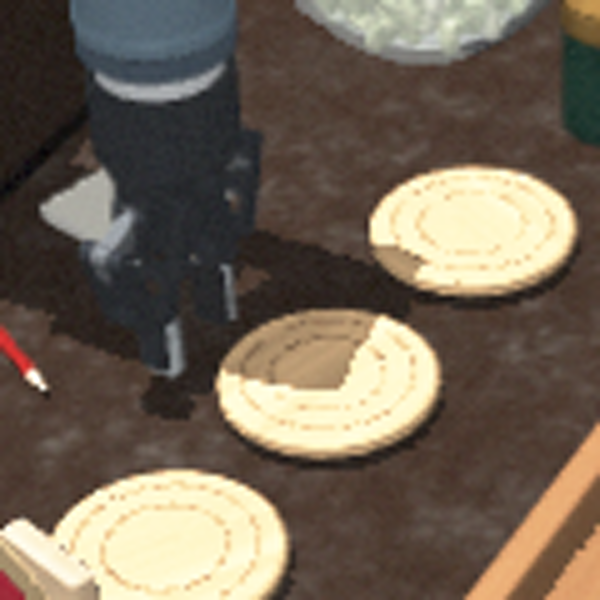

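Both fingers stand behind the middle board, pads at about (230,290) and (335,290) in the wrist view, with its rim centred between them. I'll lower 2 mm and approach slowly.

```bash
python3 -m handwheel '[{"dx":4,"dy":-0.3,"dz":-2,"rx":0,"ry":0,"rz":0},{"dx":8,"dy":-0.5,"dz":-2,"rx":0,"ry":0,"rz":0},{"dx":11,"dy":-0.7,"dz":-2,"rx":0,"ry":0,"rz":0},{"dx":13,"dy":-0.9,"dz":-2,"rx":0,"ry":0,"rz":0},{"dx":15,"dy":-1,"dz":-2,"rx":0,"ry":0,"rz":0}]'; python3 -m handwheel '[{"dx":1,"dy":-0.1,"dz":0,"rx":0,"ry":0,"rz":0},{"dx":2,"dy":-0.1,"dz":0,"rx":0,"ry":0,"rz":0},{"dx":3,"dy":-0.2,"dz":0,"rx":0,"ry":0,"rz":0}]'; python3 -m handwheel '[{"dx":1,"dy":-0.1,"dz":0,"rx":0,"ry":0,"rz":0},{"dx":2,"dy":-0.1,"dz":0,"rx":0,"ry":0,"rz":0},{"dx":3,"dy":-0.2,"dz":0,"rx":0,"ry":0,"rz":0}]'; python3 -m handwheel '[{"dx":1,"dy":-0.1,"dz":0,"rx":0,"ry":0,"rz":0},{"dx":2,"dy":-0.1,"dz":0,"rx":0,"ry":0,"rz":0},{"dx":3,"dy":-0.2,"dz":0,"rx":0,"ry":0,"rz":0}]'
```

```text
time: 12.95
ee_pos: [0.4704, 0.1442, 0.0199]
orientation: [0.514, -0.483, 0.517, 0.485]
wrist_force: [-0.4, 0.5, 0.0]
finger_gap: 0.0426
time: 13.32
ee_pos: [0.4734, 0.144, 0.0198]
orientation: [0.514, -0.483, 0.517, 0.485]
wrist_force: [-0.4, -0.0, 0.3]
finger_gap: 0.0427
time: 13.7
ee_pos: [0.4764, 0.1438, 0.0199]
orientation: [0.514, -0.483, 0.517, 0.485]
wrist_force: [-0.0, -0.2, -0.0]
finger_gap: 0.0426
time: 14.08
ee_pos: [0.4792, 0.1436, 0.0197]
orientation: [0.514, -0.483, 0.518, 0.485]
wrist_force: [-1.6, 0.1, 0.6]
finger_gap: 0.0425
```

```bash
python3 - <<'E'
from h import *
p,d,c=cap('wrist','w7')
q,_,_=cap('side','s7')
s=r.sense();print(s['time'],s['ee_pos'],s['wrist_force'],s['finger_gap'])
o=np.hstack([cv2.resize(q[120:240,180:300],(400,400),interpolation=cv2.INTER_CUBIC),cv2.resize(p[220:,140:420],(400,400))])
cv2.imwrite('pics/s7c.png',o[:,:,::-1])
E
```

```text
14.175 [0.47949234 0.14357063 0.01984265] [-1.98006146  0.8981162   0.01468178] 0.0423468589025736
```

View pics/s7c.png

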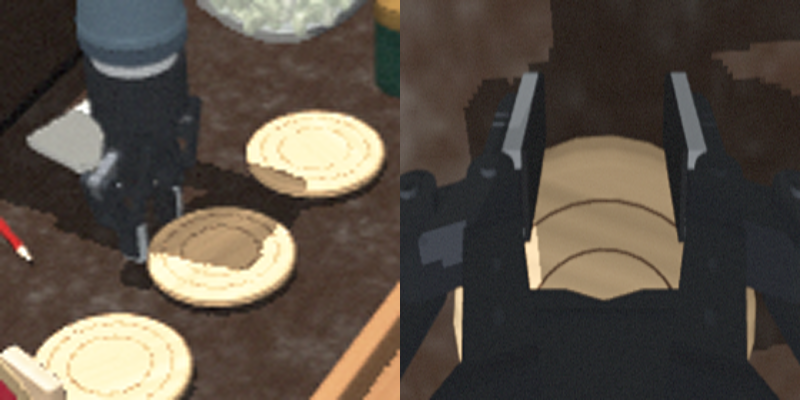

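Contact at about 2 N. The wrist view shows the rim centred between the pads, with the side of the disc against both. Now push along the rail normal.

```bash
python3 -m handwheel '[{"dx":1,"dy":-0.1,"dz":0,"rx":0,"ry":0,"rz":0},{"dx":2,"dy":-0.1,"dz":0,"rx":0,"ry":0,"rz":0},{"dx":3.5,"dy":-0.2,"dz":0,"rx":0,"ry":0,"rz":0},{"dx":5,"dy":-0.3,"dz":0,"rx":0,"ry":0,"rz":0},{"dx":6.5,"dy":-0.4,"dz":0,"rx":0,"ry":0,"rz":0},{"dx":8,"dy":-0.5,"dz":0,"rx":0,"ry":0,"rz":0},{"dx":9.5,"dy":-0.6,"dz":0,"rx":0,"ry":0,"rz":0},{"dx":11,"dy":-0.7,"dz":0,"rx":0,"ry":0,"rz":0}]'; python3 - <<'E'
from h import *
q,_,_=cap('side','s8')
s=r.sense();print(s['time'],s['ee_pos'],s['wrist_force'],s['finger_gap'])
o=cv2.resize(q[120:260,180:350],(720,600),interpolation=cv2.INTER_CUBIC)
cv2.imwrite('pics/s8c.png',o[:,:,::-1])
E
```

```text
time: 15.18
ee_pos: [0.4906, 0.1429, 0.0198]
orientation: [0.514, -0.483, 0.517, 0.485]
wrist_force: [-1.6, 0.1, 0.6]
finger_gap: 0.0426
15.225 [0.49084045 0.14283169 0.01988466] [-2.15847253 -0.20321476 -0.03612502] 0.04263958698796946
```

View pics/s8c.png

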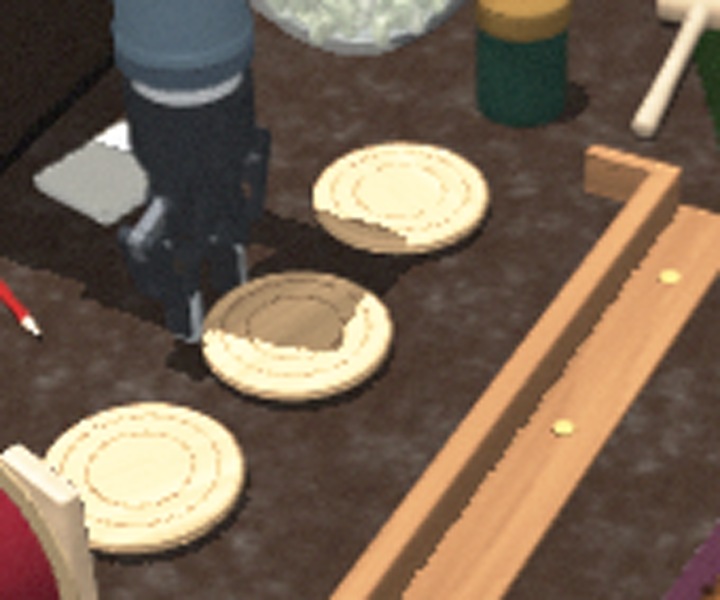

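It slides flat at about 2 N. Continuing.

```bash
python3 -m handwheel '[{"dx":2,"dy":-0.1,"dz":0,"rx":0,"ry":0,"rz":0},{"dx":4,"dy":-0.3,"dz":0,"rx":0,"ry":0,"rz":0},{"dx":6,"dy":-0.4,"dz":0,"rx":0,"ry":0,"rz":0},{"dx":8,"dy":-0.5,"dz":0,"rx":0,"ry":0,"rz":0},{"dx":10,"dy":-0.7,"dz":0,"rx":0,"ry":0,"rz":0},{"dx":12,"dy":-0.8,"dz":0,"rx":0,"ry":0,"rz":0},{"dx":14,"dy":-0.9,"dz":0,"rx":0,"ry":0,"rz":0},{"dx":16,"dy":-1.1,"dz":0,"rx":0,"ry":0,"rz":0},{"dx":18,"dy":-1.2,"dz":0,"rx":0,"ry":0,"rz":0},{"dx":20,"dy":-1.3,"dz":0,"rx":0,"ry":0,"rz":0}]'; python3 -m handwheel '[{"dx":2,"dy":-0.1,"dz":0,"rx":0,"ry":0,"rz":0},{"dx":4,"dy":-0.3,"dz":0,"rx":0,"ry":0,"rz":0},{"dx":6,"dy":-0.4,"dz":0,"rx":0,"ry":0,"rz":0},{"dx":8,"dy":-0.5,"dz":0,"rx":0,"ry":0,"rz":0},{"dx":10,"dy":-0.7,"dz":0,"rx":0,"ry":0,"rz":0},{"dx":12,"dy":-0.8,"dz":0,"rx":0,"ry":0,"rz":0},{"dx":14,"dy":-0.9,"dz":0,"rx":0,"ry":0,"rz":0},{"dx":16,"dy":-1.1,"dz":0,"rx":0,"ry":0,"rz":0},{"dx":18,"dy":-1.2,"dz":0,"rx":0,"ry":0,"rz":0},{"dx":20,"dy":-1.3,"dz":0,"rx":0,"ry":0,"rz":0}]'
```

```text
time: 16.48
ee_pos: [0.511, 0.1415, 0.0199]
orientation: [0.514, -0.483, 0.517, 0.484]
wrist_force: [-1.7, 0.7, -0.5]
finger_gap: 0.0427
time: 17.73
ee_pos: [0.5311, 0.1402, 0.0199]
orientation: [0.514, -0.483, 0.517, 0.484]
wrist_force: [-1.8, -0.1, -0.9]
finger_gap: 0.0425
```

```bash
python3 -m handwheel '[{"dx":2,"dy":-0.1,"dz":0,"rx":0,"ry":0,"rz":0},{"dx":4,"dy":-0.3,"dz":0,"rx":0,"ry":0,"rz":0},{"dx":6,"dy":-0.4,"dz":0,"rx":0,"ry":0,"rz":0},{"dx":8,"dy":-0.5,"dz":0,"rx":0,"ry":0,"rz":0},{"dx":10,"dy":-0.7,"dz":0,"rx":0,"ry":0,"rz":0},{"dx":12,"dy":-0.8,"dz":0,"rx":0,"ry":0,"rz":0},{"dx":14,"dy":-0.9,"dz":0,"rx":0,"ry":0,"rz":0},{"dx":16,"dy":-1.1,"dz":0,"rx":0,"ry":0,"rz":0},{"dx":18,"dy":-1.2,"dz":0,"rx":0,"ry":0,"rz":0},{"dx":20,"dy":-1.3,"dz":0,"rx":0,"ry":0,"rz":0}]';python3 - <<'E'
from h import *
q,_,_=cap('side','s9')
s=r.sense();print(s['time'],s['ee_pos'],s['wrist_force'],s['finger_gap'])
o=cv2.resize(q[120:260,180:350],(720,600),interpolation=cv2.INTER_CUBIC)
cv2.imwrite('pics/s9c.png',o[:,:,::-1])
E
```

```text
time: 18.98
ee_pos: [0.5512, 0.1389, 0.0199]
orientation: [0.514, -0.483, 0.517, 0.484]
wrist_force: [-1.3, 0.6, -0.5]
finger_gap: 0.0427
19.025 [0.55153824 0.13886257 0.01993646] [-1.32004747 -0.00683423  0.29771714] 0.04239297316189524
```

View pics/s9c.png

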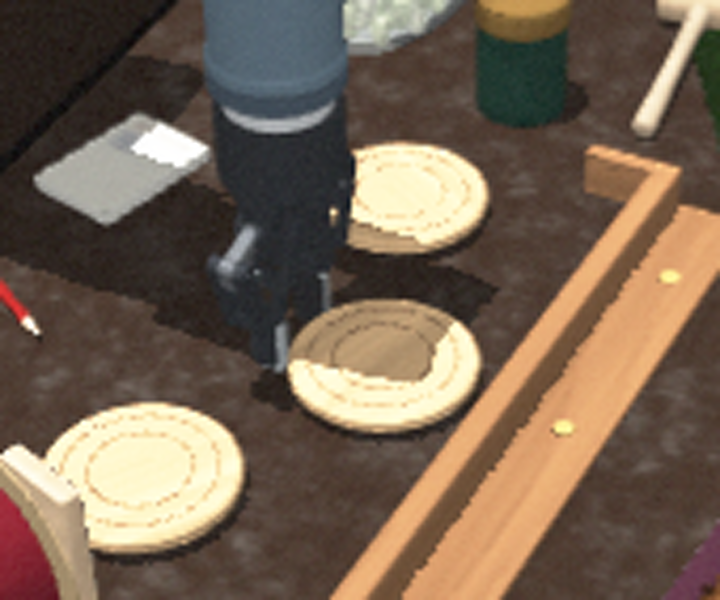

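```bash
python3 -m handwheel '[{"dx":1.5,"dy":-0.1,"dz":0,"rx":0,"ry":0,"rz":0},{"dx":3,"dy":-0.2,"dz":0,"rx":0,"ry":0,"rz":0},{"dx":4.5,"dy":-0.3,"dz":0,"rx":0,"ry":0,"rz":0},{"dx":6,"dy":-0.4,"dz":0,"rx":0,"ry":0,"rz":0},{"dx":7,"dy":-0.5,"dz":0,"rx":0,"ry":0,"rz":0},{"dx":8,"dy":-0.5,"dz":0,"rx":0,"ry":0,"rz":0},{"dx":9,"dy":-0.6,"dz":0,"rx":0,"ry":0,"rz":0}]';python3 - <<'E'
from h import *
q,_,_=cap('side','s10')
s=r.sense();print(s['time'],s['ee_pos'],s['wrist_force'],s['finger_gap'])
o=cv2.resize(q[160:250,230:340],(720,590),interpolation=cv2.INTER_CUBIC)
cv2.imwrite('pics/s10c.png',o[:,:,::-1])
E
```

```text
time: 19.9
ee_pos: [0.5606, 0.1383, 0.0199]
orientation: [0.514, -0.483, 0.517, 0.484]
wrist_force: [-1.6, 0.3, -0.6]
finger_gap: 0.0429
19.95 [0.56071169 0.13824025 0.01997461] [-0.92569692  0.03707072 -0.45081501] 0.04237096558141081
```

View pics/s10c.png

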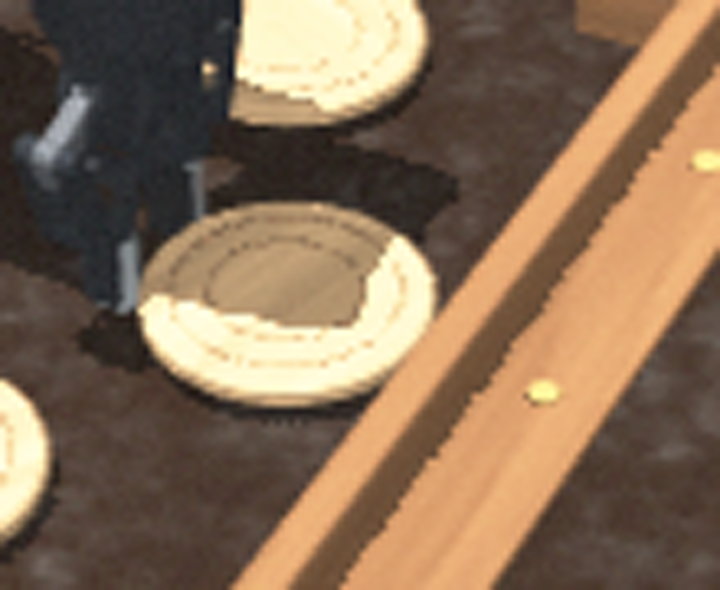

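The board's far rim, at about (430,310) in the crop, is close to the rail's top edge. From here I creep.

```bash
python3 -m handwheel '[{"dx":0.7,"dy":0,"dz":0,"rx":0,"ry":0,"rz":0},{"dx":1.4,"dy":-0.1,"dz":0,"rx":0,"ry":0,"rz":0},{"dx":2.1,"dy":-0.1,"dz":0,"rx":0,"ry":0,"rz":0}]';python3 -m handwheel '[{"dx":0.7,"dy":0,"dz":0,"rx":0,"ry":0,"rz":0},{"dx":1.4,"dy":-0.1,"dz":0,"rx":0,"ry":0,"rz":0}]';python3 -m handwheel '[{"dx":0.7,"dy":0,"dz":0,"rx":0,"ry":0,"rz":0},{"dx":1.4,"dy":-0.1,"dz":0,"rx":0,"ry":0,"rz":0}]'
```

```text
time: 20.32
ee_pos: [0.5628, 0.1381, 0.02]
orientation: [0.514, -0.483, 0.517, 0.484]
wrist_force: [-2.2, 0.2, -0.0]
finger_gap: 0.0429
time: 20.58
ee_pos: [0.5643, 0.138, 0.02]
orientation: [0.514, -0.483, 0.517, 0.484]
wrist_force: [-2.1, 0.6, 0.1]
finger_gap: 0.0428
time: 20.82
ee_pos: [0.5657, 0.138, 0.02]
orientation: [0.514, -0.483, 0.517, 0.484]
wrist_force: [-0.8, -0.1, -0.5]
finger_gap: 0.0427
```

```bash
python3 -m handwheel '[{"dx":0.7,"dy":0,"dz":0,"rx":0,"ry":0,"rz":0}]';python3 -m handwheel '[{"dx":0.7,"dy":0,"dz":0,"rx":0,"ry":0,"rz":0}]';python3 -m handwheel '[{"dx":0.7,"dy":-0.1,"dz":0,"rx":0,"ry":0,"rz":0}]'
```

```text
time: 20.95
ee_pos: [0.5665, 0.1379, 0.02]
orientation: [0.514, -0.483, 0.517, 0.484]
wrist_force: [-0.4, 0.0, 0.3]
finger_gap: 0.0429
time: 21.08
ee_pos: [0.5672, 0.1379, 0.02]
orientation: [0.514, -0.483, 0.517, 0.484]
wrist_force: [-1.3, -0.2, 0.1]
finger_gap: 0.0427
time: 21.2
ee_pos: [0.568, 0.1378, 0.02]
orientation: [0.514, -0.483, 0.517, 0.484]
wrist_force: [-1.6, 0.4, 0.4]
finger_gap: 0.0426
```

```bash
python3 -m handwheel '[{"dx":0.7,"dy":0,"dz":0,"rx":0,"ry":0,"rz":0}]';python3 -m handwheel '[{"dx":0.7,"dy":0,"dz":0,"rx":0,"ry":0,"rz":0}]';python3 -m handwheel '[{"dx":0.7,"dy":-0.1,"dz":0,"rx":0,"ry":0,"rz":0}]'
```

```text
time: 21.32
ee_pos: [0.5684, 0.1378, 0.0198]
orientation: [0.514, -0.483, 0.517, 0.485]
wrist_force: [-3.6, 0.3, 0.5]
finger_gap: 0.0427
time: 21.45
ee_pos: [0.5685, 0.1378, 0.0197]
orientation: [0.514, -0.483, 0.518, 0.485]
wrist_force: [-3.9, 0.3, 1.7]
finger_gap: 0.0425
time: 21.58
ee_pos: [0.5686, 0.1378, 0.0195]
orientation: [0.513, -0.482, 0.518, 0.485]
wrist_force: [-4.3, 0.1, 1.7]
finger_gap: 0.0427
```

The tool stopped at x=0.5685 with the force up to 4 N, so the board is against the rail. Now back away straight, then lift clear and look.

```bash
python3 -m handwheel '[{"dx":-1,"dy":0,"dz":0,"rx":0,"ry":0,"rz":0},{"dx":-3,"dy":0.2,"dz":0,"rx":0,"ry":0,"rz":0},{"dx":-8,"dy":0.5,"dz":0,"rx":0,"ry":0,"rz":0},{"dx":-20,"dy":1.3,"dz":0,"rx":0,"ry":0,"rz":0},{"dx":-40,"dy":2.7,"dz":0,"rx":0,"ry":0,"rz":0},{"dx":-60,"dy":4,"dz":20,"rx":0,"ry":0,"rz":0},{"dx":-80,"dy":5,"dz":60,"rx":0,"ry":0,"rz":0},{"dx":-110,"dy":5,"dz":100,"rx":0,"ry":0,"rz":0},{"dx":-150,"dy":5,"dz":140,"rx":0,"ry":0,"rz":0},{"dx":-190,"dy":5,"dz":170,"rx":0,"ry":0,"rz":0}]';python3 - <<'E'
from h import *
p,d,c=cap('top','top11'); C=(c['intrinsics'],c['k1'],c['T'])
q,_,_=cap('side','s11')
s=r.sense();print(s['time'],s['ee_pos'],s['wrist_force'])
o=np.hstack([cv2.resize(p[140:300,150:350],(400,320)),cv2.resize(q[130:270,190:365],(400,320),interpolation=cv2.INTER_CUBIC)])
cv2.imwrite('pics/c11.png',o[:,:,::-1])
E
```

```text
time: 22.82
ee_pos: [0.3772, 0.1428, 0.1908]
orientation: [0.514, -0.483, 0.518, 0.485]
wrist_force: [0.7, -0.3, -0.1]
finger_gap: 0.0428
22.925 [0.37688627 0.14333699 0.1922619 ] [0.29269986 0.66144152 0.46896743]
```

View pics/c11.png

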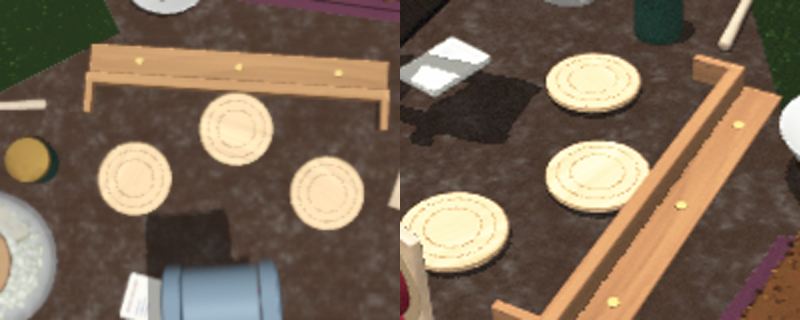

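```bash
python3 - <<'E'
from h import *
z=np.load('pics/top11.npz');p=z['p'];C=(z['K'],z['k1'],z['T'])
hsv=cv2.cvtColor(p,cv2.COLOR_RGB2HSV)
m=cv2.inRange(hsv,(10,50,140),(30,255,255))
roi=np.zeros_like(m)
for u,v in [(217,229),(268,204),(313,237)]: cv2.circle(roi,(u,v),22,255,-1)
# drop rail band
for u in range(560): roi[:int(181.5+(u-200)*9/137)+5,u]=0
m1=cv2.morphologyEx(m&roi,cv2.MORPH_CLOSE,np.ones((5,5)))
cs,_=cv2.findContours(m1,cv2.RETR_EXTERNAL,cv2.CHAIN_APPROX_NONE)
n=np.array([.9977,-.0673])
for c in cs:
    if cv2.contourArea(c)>300:
        w=onz(c[:,0].astype(float),.016,*C)[:,:2]
        e=cv2.fitEllipse(w.astype(np.float32)*1000); ctr=np.array(e[0])
        lo=w[(w-w.mean(0))@n<0.02]*1000
        # circle lstsq on near part
        A=np.c_[2*lo,np.ones(len(lo))]; s=np.linalg.lstsq(A,(lo**2).sum(1),rcond=None)[0]
        print(e[0],e[1],'near-circle',s[:2],np.sqrt(s[2]+s[:2]@s[:2]),'dist to face',(679.6+67.4*s[1]/1000-s[0])*.9977)
E
python3 - <<'E'
import sys; sys.path.insert(0,'.')
import numpy as np,cv2
a=np.load('pics/s11.npz')['p'];b=np.load('pics/top11.npz')['p']
cv2.imwrite('pics/z11.png',np.hstack([cv2.resize(a[175:235,245:315],(420,360),interpolation=cv2.INTER_CUBIC),cv2.resize(b[175:230,240:300],(380,360),interpolation=cv2.INTER_CUBIC)])[:,:,::-1])
E
```

```text
(528.8094482421875, -10.024368286132812) (113.86299896240234, 114.97029876708984) near-circle [529.22500356 -10.01428604] 57.43834162495827 dist to face 149.35572348538898
(553.5693359375, 293.0045166015625) (114.10643768310547, 114.79429626464844) near-circle [553.75135361 293.02812397] 57.30737366786982 dist to face 145.26386483930622
(627.8281860351562, 132.90525817871094) (104.57593536376953, 118.18780517578125) near-circle [632.19719855 132.675586  ] 57.791710359112855 dist to face 56.21554213656105
```

View pics/z11.png

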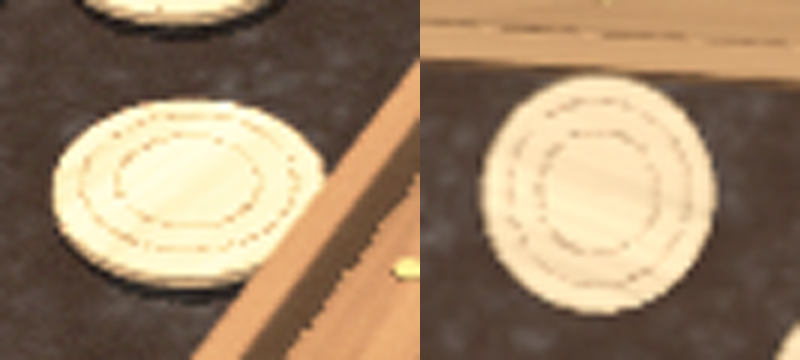

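The board touches the rail: its measured centre is 56 mm from the face against 58 expected, within the 2 mm calibration. It looks flat. The other two have moved less than 0.1 mm, and the arm is clear.

```bash
python3 -c "
from plant import r
print(r.hand_in()); print(r.sense()['time'])"
```

```text
the job is handed in; nothing more can be done
None
the job is handed in; nothing more can be done
```

The middle board is the one that rocks. It now lies flat against the rail near its middle, and I handed the job in about 23 s into the 61 s allowed.

- **Pressing:** I pressed each board on its near side, about 48 mm from its centre. The middle one sank about 5 mm at 1–2.5 N and visibly tipped. At the bottom of its travel the force rose to about 7 N. The left and right boards held firm at about 6 N.
- **Pushing:** I pushed the middle board 90 mm straight back, with the half-open fingers either side of its near rim. It slid flat at about 2 N and met the rail at about 4 N.
- **Final pictures:** The board's centre measured 56 mm from the rail face, against 58 mm when touching. That agrees within the 2 mm calibration, and the rise in force confirms the contact. The other two boards measured within 0.1 mm of where they started. The tin looked unmoved; I did not measure it or the gift, but the arm went near neither.
- **Limits of the checks:** My highest force reading on a board was about 8 N in total, but I only read it at the end of each move, so brief peaks in between were not seen. My first move command was refused before anything moved, and I reissued it in smaller steps. The hand-in reported no verdict.

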